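# Stand each capped bottle in the spill saucer of its size

### The job

Put the three capped bottles away: stand each one upright in the round white spill saucer that goes with its size, the largest bottle in the largest saucer, the middle one in the middle one and the little vial in the smallest, flat on the saucer's floor inside the rim. Do not tip any bottle over, and leave the open glass flask standing where it is.

Things in the scene. Friction and masses are not known exactly. Their poses are not given: they have to be found in the camera images.
- bottle_l_mid (a point): The largest capped bottle, amber brown with a red screw cap: 54 mm across, 115 mm tall with its cap, standing upright loose on the bench. The point is its centre, half-way up (57.5 mm above its foot); z points up along the bottle, round, so its yaw does not matter. Grip it from above across its body, fingers centred about 58 mm above its foot; not by the cap
- bottle_m_mid (a point): The middle capped bottle, small and white with a white screw cap: 42 mm across, 85 mm tall with its cap, standing upright loose on the bench. The point is its centre, half-way up (42.5 mm above its foot); z points up along the bottle, round, so its yaw does not matter. Grip it from above across its body, fingers centred about 45 mm above its foot; not by the cap
- vial_mid (a point): The smallest capped bottle, a slim glass vial with a black screw cap: 27 mm across, 61 mm tall with its cap, standing upright loose on the bench. The point is its centre, half-way up (30.5 mm above its foot); z points up along the bottle, round, so its yaw does not matter. Grip it from above across its body, fingers centred about 36 mm above its foot; not by the cap
- saucer_l_in (a point): The largest of three round white plastic spill saucers, fixed to the bench: 87 mm across outside, 76 mm across inside its rim; the rim stands 9 mm above the bench. The point is the centre of its floor, 4 mm above the bench; z up
- saucer_m_in (a point): The middle one of three round white plastic spill saucers, fixed to the bench: 71 mm across outside, 61 mm across inside its rim; the rim stands 9 mm above the bench. The point is the centre of its floor, 4 mm above the bench; z up
- saucer_s_in (a point): The smallest of three round white plastic spill saucers, fixed to the bench: 54 mm across outside, 44 mm across inside its rim; the rim stands 9 mm above the bench. The point is the centre of its floor, 4 mm above the bench; z up
- flask_mid (a point): An open conical flask of clear glass, 64 mm across its foot, 105 mm tall, standing loose; not to be moved. The point is its centre, half-way up
- water_bath_2: The white heating bath in mid-bench, a fixed obstacle: 306 mm across, 210 mm tall, its axis 17 mm beyond this origin in +x; its control box, 98 mm tall, juts out to 165 mm before the origin. To pass from one side to the other, swing round in front of it, about 0.41 m from the robot's axis
- rotavap_2: The rotary evaporator behind the bath, a fixed obstacle. Its glass hangs forward of this origin: one flask over the bath, x -195 to -111 mm, y -205 to -44 mm from the origin, bottom 270 mm above the bench; a round receiving flask, 130 mm across, at x -154, y +200 mm, bottom 200 mm above the bench. Nothing to be handled lies under them
Not all that is in view belongs to the job. What is shaped like the part that bears bottle_m_mid but green or yellow is not meant.

How it is judged:
By the outcome, as a careful person would: the job done as asked, in the order asked, and still so for the second after the job is handed in, with the robot touching nothing.
It also fails if it takes over 112 s, if anything falls off the work surface, if the arm or the gripper's body presses on something with over 40 N, if the wrist force passes 120 N, or if a joint passes its speed limit or range.

### The arm

A 7-joint arm with a two-finger parallel gripper is mounted at the origin on a cart in front of the work surface, level with it; the furniture and walls round the work are solid. World frame = base frame: x ahead of the robot, y to its left, z up, the work surface at z = 0. Lengths are in m, angles in rad, forces in N, time in s.
With the tool pointing down it reaches from about 0.425 to 0.95 m from the base axis. Payload 16.7 kg.
Tool frame: the origin (TCP) lies between the finger pads; the fingertips stand 25 mm ahead of it and the grasp point (between the pads) lies 6 mm ahead of it; z points along the fingers, y is the line along which they close (so a half turn about z gives the same grasp; the last joint's range is limited). The gripper opens to 94 mm and grips with 3 to 60 N. Pads are 16 mm wide; open, the fingers measure 119 mm over their backs; the gripper's body (75 mm by 177 mm) begins 78 mm behind the grasp point.
Start: joints at [1.109, 0.426, 0.074, 1.606, -0.034, 1.111, -0.067], TCP at [0.207, -0.642, 0.23] pointing down, gripper open.
Joint ranges: [-2.85, 2.85], [-0.5, 2.14], [-1.23, 1.37], [0.21, 2.46], [-1.02, 4.16], [0.16, 2.05], [-2.73, 2.73]. Speed limits (rad/s): [1.89, 1.89, 2.39, 2.39, 3.01, 3.01, 3.01].

### API

Orientations are given as a rotation vector (axis times angle).
In Python, from plant import r, vision gives the robot as it stands.
- The arm moves only by the tool apply_moves, never from a script. Its arguments are lists of equal length, an entry for each row: "offset": the shift along the tool's x, y, z scaled (see below), a list of three; "roll": the turn about the tool's z scaled (see below); "grip": the closure, from -1 (fully open) to 1 (shut). A call has 1 to 10 rows; each row shifts and turns the commanded pose from where the row before left it, along the tool's axes as they then stand; what a row does not reach is not made up. The controller multiplies each number of a shift by 0.025 m and each number of a turn by 0.08 rad. A row lasts 1/8 s, in which the tool goes at most 62.5 mm and 10.7 degrees, less where a joint would pass 70% of its speed; a pose out of reach is approached as far as the arm can. A call with a number of a shift or a turn outside -1 to 1 is refused whole. A call with a gripper value outside its range is refused whole. The fingers move at their own pace and stop on an object; "force" is the grip in N (left out, the last holds). Time passes only in rows, so rows that do not move let the fingers close. It gives the time, the measured TCP pose, the force, the opening and the grip force at its end, in the units of the state.
- r.observe(): the state, without advancing time (a new reading comes with each control period).
- vision.grab_frame(name): name is "side" or "top"; returns a dict with "color" (480x640x3 uint8, red, green, blue), "range_z" (480x640 float32, m along the optical axis (not along the pixel's ray), 0 where there is no reading), "camera_matrix" (3x3 intrinsics, pixels), "rvec" (rotation vector, rad) and "tvec" (3), from world to camera coordinates, as OpenCV has them. Camera axes: x right, y down, z forward; pixel columns grow to the right and rows downward; lengths in m; the calibration is good to about 2 mm. A picture is of the moment at which its call begins.
- r.finish_job(): hands the job in; it is judged then, once.
The state is a dict: "time": time; "joint_positions": joint angles; "qvel": joint speeds; "joint_torque": joint torques, N m; "tool_pos": TCP position; "orientation": TCP orientation; "ft_force": force on the tool from outside, world axes, zero at the start; "torque": the same for the moment, N m; "opening": finger opening in m; "grasp_force": force on a finger pad.
Only numpy, scipy, OpenCV 4.12 (cv2) and the standard library are available. Lean on these libraries where they do the work, as an engineer would, in place of code of your own. Each camera call takes 0.05 s, during which the arm holds its last target. There are 200 camera calls.

## Working session

There is one attempt and no reset: what is moved stays moved. The work goes in short steps, Python scripts to look and compute and a tool call to move; the robot and the scene stay as the last step left them, time stands still between calls to the robot, and variables do not carry over. Pictures are saved under pics/ and viewed, at most 14 in all, crops included, and the job is handed in when it is done.

Besides the shell and the picture viewer there is one more tool, called after "Emit:" as a command line: name --pt "numbers of a row" for each row, then --argument value for the rest. apply_moves: Moves the arm, as the interface text tells. Its arguments: {"type":"object","properties":{"offset":{"type":"array","items":{"type":"array","items":{"type":"number","minimum":-1,"maximum":1}}},"roll":{"type":"array","items":{"type":"number","minimum":-1,"maximum":1}},"grip":{"type":"array","items":{"type":"number"}},"force":{"type":"number"}},"required":["offset","roll","grip"]}

```bash
mkdir -p pics
cat > h.py <<'E'
import numpy as np, cv2
from plant import r, vision
def grab(n):
    f=vision.grab_frame(n); f['R']=cv2.Rodrigues(np.array(f['rvec'],float))[0]; f['t']=np.array(f['tvec'],float).ravel(); return f
def cloud(f):
    z=f['range_z'].astype(float); v,u=np.mgrid[:480,:640]; K=f['camera_matrix']
    P=np.stack([(u-K[0][2])/K[0][0]*z,(v-K[1][2])/K[1][1]*z,z],-1)
    W=(P-f['t'])@f['R']; W[z==0]=np.nan; return W
def ray(f,u,v,h):
    K=np.array(f['camera_matrix']); d=f['R'].T@np.linalg.solve(K,[u,v,1]); c=-f['R'].T@f['t']
    return c+d*(h-c[2])/d[2]
def save(f,n): cv2.imwrite('pics/'+n,cv2.cvtColor(f['color'],cv2.COLOR_RGB2BGR))
E
python3 - <<'E'
from h import *
for n in('top','side'):
    f=grab(n); save(f,n+'0.png'); print(n,-f['R'].T@f['t'],f['R'][2]); np.savez('pics/%s0.npz'%n,**f)
s=r.observe(); print(s['time'],s['tool_pos'],s['orientation'],s['opening'])
print(cv2.Rodrigues(np.array(s['orientation'],float))[0].round(3))
E
```

```text
top [ 0.24998585 -0.01270649  1.50780998] [ 0.2206582   0.02387748 -0.97505888]
side [0.42260772 0.52083716 1.05100841] [ 0.11324308 -0.46667325 -0.87714997]
0.1 [ 0.20694309 -0.64210217  0.22985142] [-3.10236810e+00 -4.87638079e-01  4.05564481e-04] 0.09412324459392946
[[ 0.952  0.307 -0.   ]
 [ 0.307 -0.952  0.001]
 [-0.    -0.001 -1.   ]]
```

View pics/top0.png

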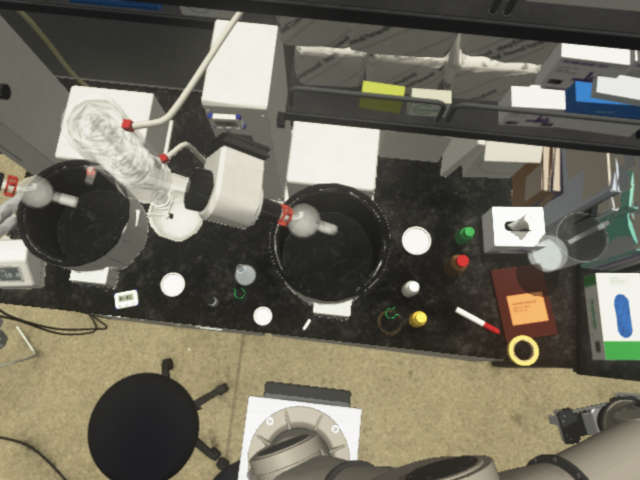

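View pics/side0.png

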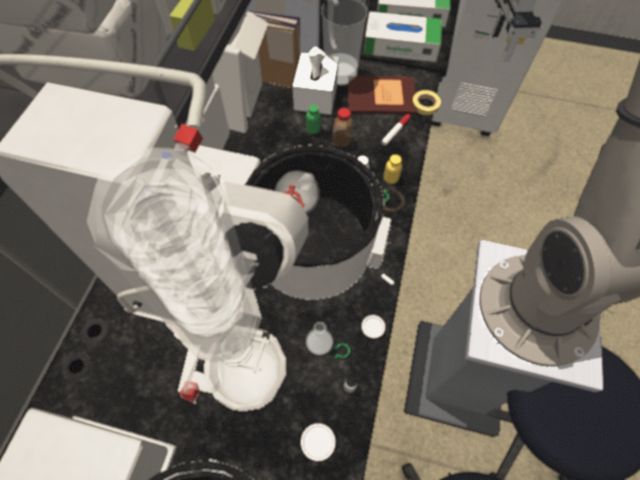

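The top view shows the saucers at about (416,240) L, (172,285) M and (263,316) S. The bottles are amber/red at (459,263), white at (411,289) and the vial at (213,301), with the flask at (245,274). Decoys are green and yellow.

Run:
```python
from h import *
f=grab('top');W=cloud(f);c=f['color'].astype(int)
im=cv2.cvtColor(f['color'],cv2.COLOR_RGB2HSV).astype(int)
for n,(u,v),s in(('L',(416,240),24),('M',(172,285),20),('S',(263,316),15)):
    m=np.zeros((480,640),np.uint8); m[v-s:v+s,u-s:u+s]=((im[...,2]>130)&(im[...,1]<60))[v-s:v+s,u-s:u+s]
    k=max(cv2.findContours(m,0,1)[0],key=cv2.contourArea); e=cv2.fitEllipse(k)
    P=np.array([ray(f,*p[0],0.009) for p in k]); (x,y),rr=cv2.minEnclosingCircle((P[:,:2]*1000).astype(np.float32))
    print(n,e,ray(f,*e[0],0.009).round(4),'circ',x,y,2*rr, 'h',np.nanmedian(W[v-3:v+4,u-3:u+4,2]))
for n,(u,v),s,h in(('l',(459,263),16,.115),('m',(411,289),14,.085),('v',(213,301),10,.061),('flask',(245,274),18,.105)):
    w=W[v-s:v+s,u-s:u+s].reshape(-1,3); w=w[~np.isnan(w[:,0])]
    zs=np.sort(w[:,2]); print(n,'zmax',zs[-8:].round(3))
    t=w[(w[:,2]>h-.012)&(w[:,2]<h+.008)]; print('  top',len(t),t.mean(0).round(4) if len(t) else 0,(t.max(0)-t.min(0)).round(3) if len(t) else 0)
    b=w[w[:,2]>.012]; print('  body',len(b),b.min(0).round(3),b.max(0).round(3))
big=[cv2.resize(f['color'][v-30:v+30,u-40:u+40],(400,300),interpolation=cv2.INTER_CUBIC) for u,v in((440,265),(213,300),(245,280),(400,310))]
g=np.vstack([np.hstack(big[:2]),np.hstack(big[2:])]); cv2.imwrite('pics/z1.png',g[...,::-1])
```

```text
L ((416.0848083496094, 240.12203979492188), (27.713869094848633, 28.9818058013916), 122.91859436035156) [ 0.6494 -0.2795  0.009 ] circ 649.7073364257812 -279.4758605957031 88.60747528076172 h 0.003688153146797109
M ((172.25051879882812, 284.00390625), (23.180944442749023, 24.5980224609375), 46.29736328125) [0.4387 0.4224 0.009 ] circ 438.9171142578125 422.4000244140625 72.5199966430664 h 0.004004991531600323
S ((262.3295593261719, 315.5722351074219), (18.252714157104492, 18.55246353149414), 29.47386932373047) [0.3763 0.1479 0.009 ] circ 376.51947021484375 147.7149200439453 55.599063873291016 h 0.0021394038766980586
l zmax [0.119 0.119 0.119 0.12  0.12  0.12  0.123 0.125]
  top 131 [ 0.5781 -0.3887  0.1132] [0.033 0.034 0.02 ]
  body 411 [ 0.552 -0.414  0.012] [ 0.604 -0.362  0.125]
m zmax [0.088 0.088 0.088 0.088 0.089 0.09  0.091 0.092]
  top 89 [ 0.4974 -0.2663  0.0833] [0.028 0.028 0.018]
  body 213 [ 0.478 -0.285  0.013] [ 0.519 -0.245  0.092]
v zmax [0.064 0.064 0.065 0.065 0.065 0.065 0.067 0.068]
  top 61 [0.3998 0.2951 0.0594] [0.023 0.021 0.017]
  body 94 [0.387 0.283 0.013] [0.411 0.305 0.068]
flask zmax [0.106 0.106 0.106 0.106 0.107 0.107 0.109 0.11 ]
  top 40 [0.4921 0.2173 0.1029] [0.024 0.024 0.014]
  body 333 [0.443 0.185 0.012] [0.521 0.247 0.11 ]
```

View pics/z1.png

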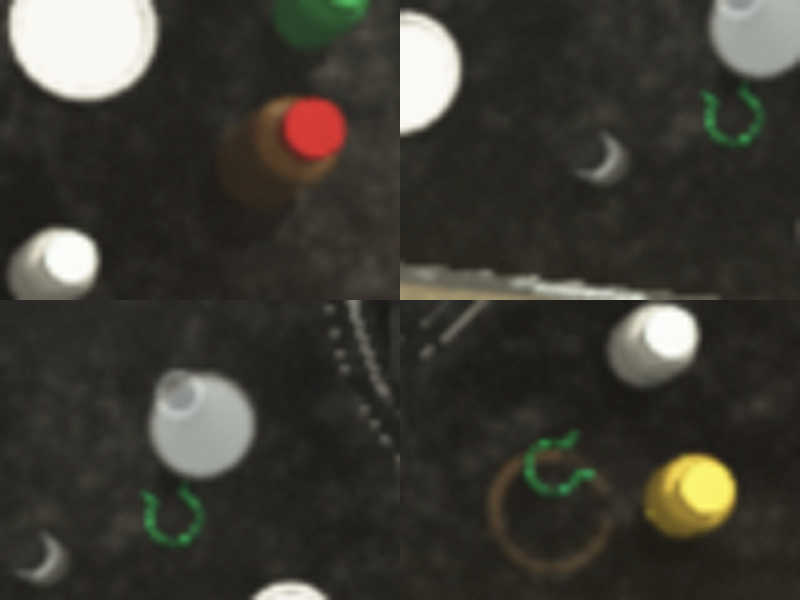

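Run:
```python
from h import *
W=cloud(grab('top'));W2=cloud(grab('side'))
P=np.vstack([W.reshape(-1,3),W2.reshape(-1,3)]);P=P[~np.isnan(P[:,0])]
# coarse height map, cm
ys=np.arange(.6,-.72,-.04); xs=np.arange(.28,.84,.04)
print('x\\y  '+' '.join('%4d'%round(100*y) for y in ys))
for x in xs[::-1]:
    o=[]
    for y in ys:
        q=P[(abs(P[:,0]-x)<.02)&(abs(P[:,1]-y)<.02)]; o.append('%4d'%round(1000*np.percentile(q[:,2],97)) if len(q) else '   .')
    print('%.2f '%x,' '.join(o))
```

```text
x\y    60   56   52   48   44   40   36   32   28   24   20   16   12    8    4    0   -4   -8  -12  -16  -20  -24  -28  -32  -36  -40  -44  -48  -52  -56  -60  -64  -68
0.80   191  192  191    4    5    3    3    4  596  600  722  600  735  750  746  743  752  752  752  753  867  868  870  876  882  884  710  711  674  201  536  345  391
0.76   191  191  191    3    3    3    3  843  848  850  854  861  867  868  868  868  868  868  869  869  882  887  869  869  869  869  847  665  671  641  572  510  392
0.72   190  190  189    3    3    3    2    3  584  749  742  598  597  193  222  220  220  220  215    7    6    5    6    5    5    6    5   97  152  161   99  338  380
0.68   200  210    3    3    3    3    .    .  473  762  526  499  473  223  218  184  201  217  220  220    5    9   10    9    5   87   87   98  152  159  224  221  214
0.64    46  210  210    3    3  776  785  563  562  774  518  492  219  221  350   46   46   46  215  222    6   10   10   12    5   63    7   96   99   98  217    .   44
0.60   303  203  210    3  763  797  800  789  785  783  520  493  462  396
[... 763 characters left out ...]
9   18   20   19
0.40    99   18   18    4   10   10    4   62   63    5    4   10    9    5    4  216  216  100    5    5    8    7   86   83    5    5    5   16   17   20   22   21   14
0.36     6   16   15    4    4    4    4    4    4    5    4   10    9    4    8    7    3    5    4    4    4    4    5    4    5    4    5    4    4   21   10   22    5
0.32     3    4    3    2    3    3    4    3    3    2    4    3    3    3    3    4    3    4    4    3    4    4    4    4    4    3    4    2    4   21   23   19    4
0.28  -788 -786 -792 -787 -788 -789 -790 -788 -788 -789 -787 -789 -788 -789 -788 -788 -789 -787 -787 -789 -789 -790 -789 -784 -791 -792 -789 -787 -787 -787 -786 -788  318
```

Emit:
apply_moves --pt "0 0 0" --pt "0 0 0" --pt "0 0 0" --pt "0 0 0" --roll '[1, 1, 1, 0.9]' --grip '[-1, -1, -1, -1]'

```text
time: 0.75
tool_pos: [0.2071, -0.6423, 0.2303]
orientation: [-3.141, 0.004, 0.0]
ft_force: [1.2, -0.5, 0.3]
opening: 0.0938
grasp_force: 0.0
```

Emit:
apply_moves --pt "0.99 -0.68 0" --pt "0.99 -0.68 0" --pt "0.99 -0.68 0" --pt "0.99 -0.68 0" --pt "0.99 -0.68 0" --pt "0.99 -0.68 0" --pt "0.99 -0.68 0" --pt "0.99 -0.68 0" --pt "0.99 -0.68 0" --pt "0.99 -0.68 0" --roll '[0, 0, 0, 0, 0, 0, 0, 0, 0, 0]' --grip '[-1, -1, -1, -1, -1, -1, -1, -1, -1, -1]'

```text
time: 2.0
tool_pos: [0.4553, -0.4718, 0.2304]
orientation: [-3.141, 0.0, 0.0]
ft_force: [-0.5, -0.1, -0.1]
opening: 0.0939
grasp_force: 0.0
```

Emit:
apply_moves --pt "0.99 -0.68 0" --pt "0.99 -0.68 0" --pt "0.99 -0.68 0" --pt "0.99 -0.68 0" --pt "0.99 -0.68 0" --pt "0 0 0" --pt "0 0 0" --roll '[0, 0, 0, 0, 0, 0, 0]' --grip '[-1, -1, -1, -1, -1, -1, -1]'

```text
time: 2.88
tool_pos: [0.5777, -0.388, 0.2303]
orientation: [3.141, -0.001, -0.001]
ft_force: [0.0, 0.0, 0.4]
opening: 0.0943
grasp_force: 0.0
```

```bash
python3 -c "
from h import *
s=r.observe();print(s['tool_pos'],s['orientation'],s['joint_positions'])
f=grab('side');save(f,'s2.png')"
```

```text
[ 0.57774644 -0.38800809  0.23027117] [ 3.14143183e+00 -9.76032084e-04 -1.05525298e-03] [ 0.49239957  0.46064457  0.00888501  1.55002181 -0.00385246  1.13145746
 -1.0694187 ]
```

View pics/s2.png

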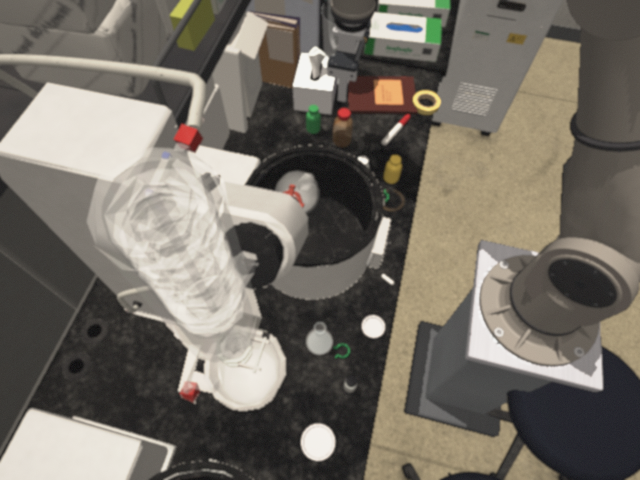

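The arm is over the amber bottle with nothing disturbed, and the bottle is still standing at (342,125). Next I descend and grip.

Emit:
apply_moves --pt "0 0.03 1" --pt "0 0 1" --pt "0 0 1" --pt "0 0 1" --pt "0 0 0.9" --pt "0 0 0.8" --pt "0 0 0.6" --pt "0 0 0.35" --pt "0 0 0" --roll '[0, 0, 0, 0, 0, 0, 0, 0, 0]' --grip '[-1, -1, -1, -1, -1, -1, -1, -1, -1]'

```text
time: 4.05
tool_pos: [0.5782, -0.3882, 0.0639]
orientation: [-3.141, 0.0, 0.001]
ft_force: [0.1, -1.2, -0.4]
opening: 0.094
grasp_force: 0.0
```

Emit:
apply_moves --pt "0 0 0" --pt "0 0 0" --pt "0 0 0" --pt "0 0 0" --pt "0 0 0" --pt "0 0 0" --pt "0 0 0" --pt "0 0 0" --roll '[0, 0, 0, 0, 0, 0, 0, 0]' --grip '[-0.3, -0.2, -0.1, 0, 0.1, 0.2, 0.3, 0.3]' --force 20

```text
time: 5.05
tool_pos: [0.5785, -0.3884, 0.0644]
orientation: [3.141, -0.0, 0.0]
ft_force: [0.1, -1.4, 2.6]
opening: 0.0525
grasp_force: 20.0
```

Emit:
apply_moves --pt "0 0 -0.4" --pt "0 0 -0.8" --pt "0 0 -0.8" --pt "0 -0.3 -0.4" --pt "0.2 -0.8 0" --pt "0.4 -0.9 0" --pt "0.5 -0.9 0" --pt "0.6 -0.8 0" --pt "0.6 -0.5 0" --pt "0.5 -0.16 0" --roll '[0, 0, 0, 0, 0, 0, 0, 0, 0, 0]' --grip '[0.5, 0.5, 0.5, 0.5, 0.5, 0.5, 0.5, 0.5, 0.5, 0.5]'

```text
time: 6.3
tool_pos: [0.6496, -0.2781, 0.1241]
orientation: [-3.141, -0.002, 0.0]
ft_force: [-1.1, -0.4, -1.5]
opening: 0.0528
grasp_force: 20.0
```

Emit:
apply_moves --pt "0.06 0 0" --pt "0 0 0" --pt "0 0 0.6" --pt "0 0 0.6" --pt "0 0 0.5" --pt "0 0 0" --pt "0 0 0" --roll '[0, 0, 0, 0, 0, 0, 0]' --grip '[0.5, 0.5, 0.5, 0.5, 0.5, 0.5, 0.5]'

```text
time: 7.18
tool_pos: [0.6501, -0.2794, 0.0819]
orientation: [3.142, -0.0, 0.0]
ft_force: [-0.0, -0.5, -1.2]
opening: 0.0527
grasp_force: 20.0
```

```bash
python3 -c "
from h import *
s=r.observe();print(s['tool_pos'],s['ft_force'],s['joint_positions'],s['opening'])
f=grab('top');cv2.imwrite('pics/t3.png',cv2.resize(f['color'][200:310,380:500],None,fx=5,fy=5)[...,::-1])"
```

```text
[ 0.65007259 -0.27938428  0.08192394] [-0.02082614 -0.52608235 -1.2245872 ] [ 0.32537403  0.62105412 -0.01487327  1.63498014  0.01118016  0.88536792
 -1.26484659] 0.05272175850385112
```

View pics/t3.png

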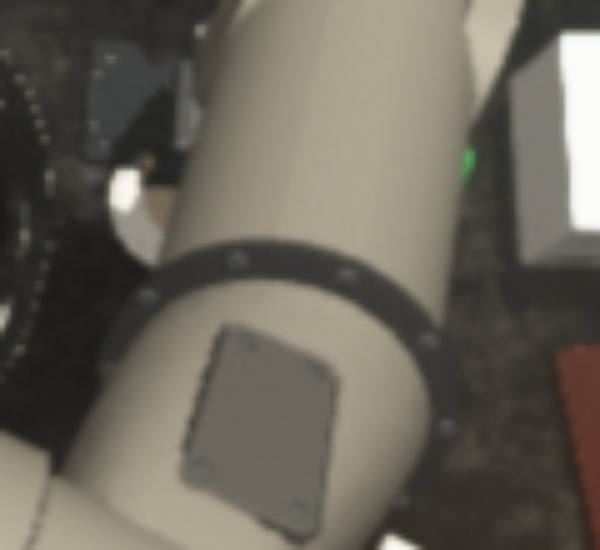

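The arm hides most of the view, but the bottle is in the grip over the saucer. Lowering about 14 mm, then release.

Emit:
apply_moves --pt "0 0 0.3" --pt "0 0 0.2" --pt "0 0 0.06" --pt "0 0 0" --roll '[0, 0, 0, 0]' --grip '[0.5, 0.5, 0.5, 0.5]'

```text
time: 7.72
tool_pos: [0.6501, -0.2794, 0.0683]
orientation: [3.141, -0.001, 0.001]
ft_force: [-2.6, 1.0, 7.1]
opening: 0.0527
grasp_force: 20.0
```

Emit:
apply_moves --pt "0 0 0" --pt "0 0 0" --pt "0 0 0" --pt "0 0 0" --pt "0 0 0" --pt "0 0 0" --pt "0 0 0" --roll '[0, 0, 0, 0, 0, 0, 0]' --grip '[-0.2, -0.3, -0.5, -0.7, -1, -1, -1]'

```text
time: 8.6
tool_pos: [0.6499, -0.2793, 0.0677]
orientation: [-3.142, 0.0, 0.0]
ft_force: [0.4, 1.1, -1.3]
opening: 0.094
grasp_force: 0.0
```

Emit:
apply_moves --pt "0 0 -0.4" --pt "0 0 -0.8" --pt "0 0 -1" --pt "0 0 -1" --pt "0 0 -1" --pt "0 0 -1" --pt "0 0 -1" --roll '[0, 0, 0, 0, 0, 0, 0]' --grip '[-1, -1, -1, -1, -1, -1, -1]'

```text
time: 9.48
tool_pos: [0.65, -0.2794, 0.2255]
orientation: [3.141, -0.0, 0.002]
ft_force: [0.8, 0.6, -0.1]
opening: 0.0944
grasp_force: 0.0
```

Emit:
apply_moves --pt "-0.5 0 0" --pt "-1 -0.1 0" --pt "-1 -0.1 0" --pt "-1 -0.1 0" --pt "-1 -0.1 0" --pt "-1 -0.1 0" --pt "-0.58 -0.02 0" --pt "0 0 0" --pt "0 0 0" --roll '[0, 0, 0, 0, 0, 0, 0, 0, 0]' --grip '[-1, -1, -1, -1, -1, -1, -1, -1, -1]'

```text
time: 10.6
tool_pos: [0.4986, -0.2662, 0.2229]
orientation: [3.142, 0.0, 0.001]
ft_force: [0.5, 0.2, -0.6]
opening: 0.0939
grasp_force: 0.0
```

Run:
```python
from h import *
f=grab('side');W=cloud(f);save(f,'s4.png')
def top(cx,cy,h,R=.04):
    m=(np.hypot(W[...,0]-cx,W[...,1]-cy)<R)&(W[...,2]>h-.012)&(W[...,2]<h+.012); t=W[m]; print(len(t),t.mean(0).round(4) if len(t) else '',(t.max(0)-t.min(0)).round(3) if len(t) else '')
top(.65,-.28,.119); top(.498,-.266,.085)
```

```text
132 [ 0.6508 -0.2731  0.1163] [0.033 0.037 0.015]
54 [ 0.4969 -0.2652  0.0827] [0.026 0.024 0.015]
```

View pics/s4.png

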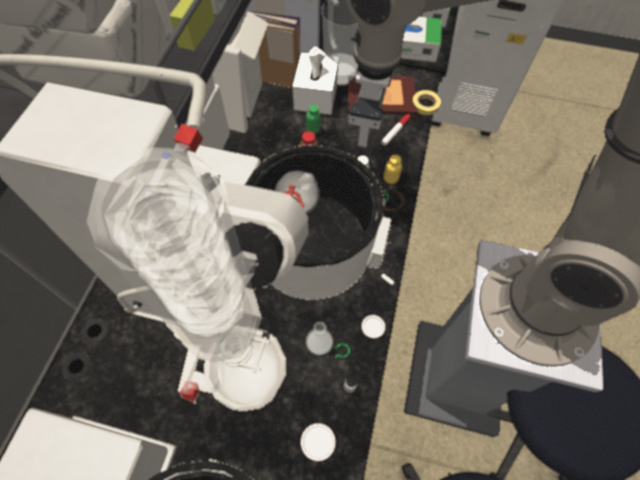

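The large bottle stands in its saucer, red cap at (308,138). The white bottle is under the gripper at about (363,160). Descending.

Emit:
apply_moves --pt "-0.04 0 1" --pt "0 0 1" --pt "0 0 1" --pt "0 0 1" --pt "0 0 1" --pt "0 0 0.9" --pt "0 0 0.6" --pt "0 0 0.36" --pt "0 0 0" --pt "0 0 0" --roll '[0, 0, 0, 0, 0, 0, 0, 0, 0, 0]' --grip '[-1, -1, -1, -1, -1, -1, -1, -1, -1, -1]'

```text
time: 11.9
tool_pos: [0.4973, -0.2664, 0.0519]
orientation: [3.141, -0.0, 0.001]
ft_force: [0.8, 1.0, 0.2]
opening: 0.0943
grasp_force: 0.0
```

Emit:
apply_moves --pt "0 0 0" --pt "0 0 0" --pt "0 0 0" --pt "0 0 0" --pt "0 0 0" --pt "0 0 0" --pt "0 0 0" --pt "0 0 0" --roll '[0, 0, 0, 0, 0, 0, 0, 0]' --grip '[-0.3, -0.1, 0, 0.1, 0.2, 0.3, 0.4, 0.6]' --force 15

```text
time: 12.9
tool_pos: [0.4969, -0.2662, 0.0512]
orientation: [-3.142, 0.0, -0.0]
ft_force: [-0.4, -0.3, 0.9]
opening: 0.0412
grasp_force: 15.0
```

Emit:
apply_moves --pt "0 0 -0.4" --pt "0 0 -0.8" --pt "0 0 -1" --pt "0 0 -1" --pt "0 0 -1" --pt "0 0 -1" --pt "0 0 -1" --roll '[0, 0, 0, 0, 0, 0, 0]' --grip '[0.6, 0.6, 0.6, 0.6, 0.6, 0.6, 0.6]'

```text
time: 13.78
tool_pos: [0.4968, -0.2662, 0.2078]
orientation: [3.142, -0.0, 0.001]
ft_force: [0.0, 0.2, -0.4]
opening: 0.0411
grasp_force: 15.0
```

```bash
python3 -c "
from h import *
s=r.observe();print(s['tool_pos'],s['ft_force'],s['joint_positions'],s['opening'])
W=np.vstack([cloud(grab('top')).reshape(-1,3),cloud(grab('side')).reshape(-1,3)])
for lo in (.13,.18):
  q=W[(abs(W[:,1])<.2)&(W[:,2]>lo)&(W[:,2]<.24)&(W[:,0]>.3)]
  for y in np.arange(-.18,.2,.04):
    k=q[abs(q[:,1]-y)<.02]; print(lo,round(y,2),k[:,0].min().round(3) if len(k) else None)
"
```

```text
[ 0.49676416 -0.26617013  0.20779861] [ 0.04893763  0.16963492 -0.41700807] [ 0.38454556  0.26840386 -0.008152    1.88214003  0.0024374   0.99059182
 -1.19574412] 0.041139101223850866
0.13 -0.18 0.506
0.13 -0.14 0.453
0.13 -0.1 0.428
0.13 -0.06 0.417
0.13 -0.02 0.414
0.13 0.02 0.417
0.13 0.06 0.427
0.13 0.1 0.451
0.13 0.14 0.498
0.13 0.18 0.721
0.18 -0.18 0.506
0.18 -0.14 0.453
0.18 -0.1 0.428
0.18 -0.06 0.417
0.18 -0.02 0.414
0.18 0.02 0.417
0.18 0.06 0.427
0.18 0.1 0.451
0.18 0.14 0.498
0.18 0.18 0.721
```

Run:
```python
from h import *
W=np.vstack([cloud(grab('top')).reshape(-1,3),cloud(grab('side')).reshape(-1,3)])
def clear(c,zl,zh,excl=None):
    q=W[(np.hypot(W[:,0]-c[0],W[:,1]-c[1])<.25)&(W[:,2]>zl)&(W[:,2]<zh)]
    print('n',len(q), 'nearest', q[np.hypot(q[:,0]-c[0],q[:,1]-c[1]).argsort()[:300:60]].round(3).tolist())
    for a in range(0,180,15):
        t=np.radians(a); ux=np.array([np.cos(t),np.sin(t)]); d=q[:,:2]-c   # long axis dir angle a from world x
        l=np.abs(d@ux)-.0885; w=np.abs(d@[-ux[1],ux[0]])-.0375
        s=np.hypot(np.maximum(l,0),np.maximum(w,0)); print(a,s.min().round(3) if len(s) else None,end='; ')
    print()
for zh in(.25,.5): clear(np.array([.4388,.4224]),.11,zh)
```

```text
n 3161 nearest [[0.528, 0.404, 0.249], [0.491, 0.542, 0.197], [0.497, 0.542, 0.208], [0.497, 0.543, 0.12], [0.493, 0.546, 0.124]]
0 0.001; 15 0.001; 30 0.021; 45 0.032; 60 0.037; 75 0.032; 90 0.032; 105 0.037; 120 0.03; 135 0.013; 150 0.0; 165 0.002; 
n 11267 nearest [[0.522, 0.399, 0.279], [0.523, 0.393, 0.289], [0.528, 0.404, 0.289], [0.527, 0.394, 0.297], [0.526, 0.386, 0.293]]
0 0.0; 15 0.0; 30 0.012; 45 0.032; 60 0.037; 75 0.032; 90 0.032; 105 0.02; 120 0.0; 135 0.0; 150 0.0; 165 0.0;
```

Emit:
apply_moves --pt "-0.3 0 -0.9" --pt "-0.3 0 -0.9" --pt "-0.3 0 -0.9" --pt "-0.3 0 -0.9" --pt "-0.3 0 -0.9" --pt "-0.2 -1 0" --pt "-0.2 -1 0" --pt "-0.2 -1 0" --pt "-0.2 -1 0" --pt "-0.2 -1 0" --roll '[0, 0, 0, 0, 0, 0, 0, 0, 0, 0]' --grip '[0.6, 0.6, 0.6, 0.6, 0.6, 0.6, 0.6, 0.6, 0.6, 0.6]'

```text
time: 15.22
tool_pos: [0.4337, -0.1403, 0.3177]
orientation: [-3.141, 0.0, 0.002]
ft_force: [-0.1, -0.4, -1.5]
opening: 0.0409
grasp_force: 15.0
```

```bash
python3 -c "
from h import *
s=r.observe();print(s['tool_pos'],s['ft_force'],s['joint_positions'],s['opening'])"
```

```text
[ 0.43374899 -0.14034281  0.3177349 ] [-0.1055787  -0.41997294 -1.54614816] [ 2.80260257e-01 -7.90584555e-03 -1.07595381e-01  1.95276694e+00
 -1.02842141e-03  1.19829836e+00 -1.39796668e+00] 0.0409285223800682
```

Emit:
apply_moves --pt "-0.1 -0.9 0" --pt "-0.1 -0.9 0" --pt "0 -0.9 0" --pt "0 -0.9 0" --pt "0 -0.9 0" --pt "0 -0.9 0" --pt "0 -0.9 0" --pt "0 -0.9 0" --pt "0 -0.9 0" --pt "0 -0.9 0" --roll '[0, 0, 0, 0, 0, 0, 0, 0, 0, 0]' --grip '[0.6, 0.6, 0.6, 0.6, 0.6, 0.6, 0.6, 0.6, 0.6, 0.6]'

```text
time: 16.48
tool_pos: [0.429, 0.0844, 0.3178]
orientation: [3.141, -0.0, -0.002]
ft_force: [-0.3, 0.3, -1.4]
opening: 0.0409
grasp_force: 15.0
```

```bash
python3 -c "
from h import *
s=r.observe();print(s['tool_pos'],s['ft_force'],s['joint_positions'],s['opening'])"
```

```text
[0.42899814 0.08435619 0.3178083 ] [-0.26215249  0.3021639  -1.44677612] [ 0.0480263  -0.02941472 -0.37568701  1.97242401 -0.01197329  1.1980156
 -1.89418621] 0.04091412919465263
```

Emit:
apply_moves --pt "0 -1 0" --pt "0 -1 0" --pt "0 -1 0" --pt "0.05 -1 0" --pt "0.05 -1 0" --pt "0.05 -1 0" --pt "0.05 -1 0" --pt "0.05 -1 0" --pt "0.05 -1 0" --pt "0.05 -1 0" --roll '[0, 0, 0, 0, 0, 0, 0, 0, 0, 0]' --grip '[0.6, 0.6, 0.6, 0.6, 0.6, 0.6, 0.6, 0.6, 0.6, 0.6]'

```text
time: 17.73
tool_pos: [0.438, 0.3343, 0.3176]
orientation: [3.141, -0.0, -0.002]
ft_force: [0.3, -1.3, -0.7]
opening: 0.0409
grasp_force: 15.0
```

Emit:
apply_moves --pt "0.05 -1 0" --pt "0 -1 0" --pt "0 -1 0" --pt "0 -0.5 0" --pt "0 0 0" --pt "0 0 0" --roll '[0, 0, 0, 0, 0, 0]' --grip '[0.6, 0.6, 0.6, 0.6, 0.6, 0.6]'

```text
time: 18.48
tool_pos: [0.4398, 0.4203, 0.3185]
orientation: [3.141, -0.001, -0.0]
ft_force: [-0.1, -0.5, -2.0]
opening: 0.0411
grasp_force: 15.0
```

```bash
python3 -c "
from h import *
s=r.observe();print(s['tool_pos'],s['ft_force'],s['joint_positions'],s['opening'])
save(grab('side'),'s5.png')"
```

```text
[0.43979219 0.42033322 0.31854391] [-0.05095876 -0.54914294 -2.03364337] [-0.38549362  0.30899633 -0.60929533  1.62212344  0.18358855  1.26884104
 -2.5991912 ] 0.041135802223931095
```

View pics/s5.png

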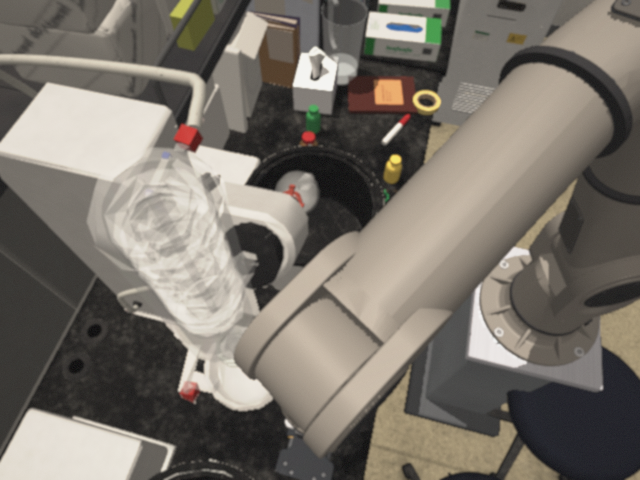

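The bottle is over the middle saucer with nothing touched. Joint 7 is near its limit, so I turn back slightly and descend.

Emit:
apply_moves --pt "0 0 0" --pt "0 0 0" --pt "0 -0.07 0.6" --pt "0 0 1" --pt "0 0 1" --pt "0 0 1" --pt "0 0 1" --pt "0 0 0" --pt "0 0 0" --roll '[-1, -1, 0, 0, 0, 0, 0, 0, 0]' --grip '[0.6, 0.6, 0.6, 0.6, 0.6, 0.6, 0.6, 0.6, 0.6]'

```text
time: 19.65
tool_pos: [0.4394, 0.4231, 0.2043]
orientation: [-3.131, -0.249, -0.001]
ft_force: [0.1, -0.1, -1.1]
opening: 0.0412
grasp_force: 15.0
```

```bash
python3 -c "
from h import *
s=r.observe();print(s['tool_pos'],s['ft_force'],s['joint_positions'],s['opening'])"
```

```text
[0.43941121 0.42309753 0.20434497] [ 0.13744655 -0.0613116  -1.05621727] [-0.39345917  0.40895153 -0.61461102  1.75315974  0.26557359  1.06291869
 -2.51152979] 0.041162767707328754
```

Emit:
apply_moves --pt "-0.03 0.02 0.8" --pt "0 0 1" --pt "0 0 1" --pt "0 0 1" --pt "0 0 0.8" --pt "0 0 0.6" --pt "0 0 0" --pt "0 0 0.4" --pt "0 0 0.3" --pt "0 0 0" --roll '[0, 0, 0, 0, 0, 0, 0, 0, 0, 0]' --grip '[0.6, 0.6, 0.6, 0.6, 0.6, 0.6, 0.6, 0.6, 0.6, 0.6]'

```text
time: 20.9
tool_pos: [0.4385, 0.4223, 0.0559]
orientation: [3.131, 0.251, -0.001]
ft_force: [0.3, 0.8, -0.7]
opening: 0.0414
grasp_force: 15.0
```

Emit:
apply_moves --pt "0 0 0.03" --pt "0 0 0" --pt "0 0 0" --pt "0 0 0" --pt "0 0 0" --pt "0 0 0" --pt "0 0 0" --pt "0 0 0" --pt "0 0 0" --roll '[0, 0, 0, 0, 0, 0, 0, 0, 0]' --grip '[0.6, 0.6, -0.1, -0.2, -0.4, -0.7, -1, -1, -1]'

```text
time: 22.02
tool_pos: [0.4386, 0.4224, 0.0555]
orientation: [-3.132, -0.251, 0.0]
ft_force: [-0.3, -0.7, -1.0]
opening: 0.094
grasp_force: 0.0
```

Emit:
apply_moves --pt "0 0 -0.4" --pt "0 0 -0.8" --pt "0 0 -1" --pt "0 0 -1" --pt "0 0 -1" --pt "0 0 -1" --pt "0 0 0" --roll '[0, 0, 0, 0, 0, 0, 0]' --grip '[-1, -1, -1, -1, -1, -1, -1]'

```text
time: 22.9
tool_pos: [0.4393, 0.4233, 0.1888]
orientation: [-3.129, -0.25, -0.005]
ft_force: [-0.0, 0.1, -0.5]
opening: 0.0945
grasp_force: 0.0
```

Emit:
apply_moves --pt "0 0 0" --pt "0 0 0" --pt "-0.3 0.8 0" --pt "-0.3 1 0" --pt "-0.3 1 0" --pt "-0.3 1 0" --pt "-0.3 1 0" --pt "-0.1 0.36 0" --pt "0 0 0" --pt "0 0 0" --roll '[1, 1, 0, 0, 0, 0, 0, 0, 0, 0]' --grip '[-1, -1, -1, -1, -1, -1, -1, -1, -1, -1]'

```text
time: 24.15
tool_pos: [0.3987, 0.2943, 0.1856]
orientation: [-3.141, -0.001, -0.0]
ft_force: [-0.1, 0.2, -0.4]
opening: 0.0941
grasp_force: 0.0
```

Run:
```python
from h import *
s=r.observe();print(s['tool_pos'],s['ft_force'],s['joint_positions'],s['opening'])
for n in('top','side'):
  f=grab(n);W=cloud(f)
  if n=='top':save(f,'t6.png')
  for cx,cy,h in((.439,.422,.089),(.4,.295,.061),(.65,-.28,.119),(.492,.217,.105)):
    m=(np.hypot(W[...,0]-cx,W[...,1]-cy)<.025)&(W[...,2]>h-.012)&(W[...,2]<h+.012); t=W[m]
    print(n,h,len(t),t.mean(0).round(4) if len(t) else '')
```

```text
[0.39874404 0.29429075 0.18561815] [-0.07465947  0.16656296 -0.36882758] [-0.2419456   0.23251493 -0.59154281  2.01839311  0.15997373  0.93471995
 -2.48688176] 0.09405266243471583
top 0.089 0 
top 0.061 0 
top 0.119 121 [ 0.6495 -0.2785  0.1178]
top 0.105 39 [0.4922 0.2173 0.1021]
side 0.089 184 [0.4415 0.4248 0.088 ]
side 0.061 0 
side 0.119 131 [ 0.6511 -0.2728  0.1166]
side 0.105 71 [0.4921 0.2173 0.1023]
```

View pics/t6.png

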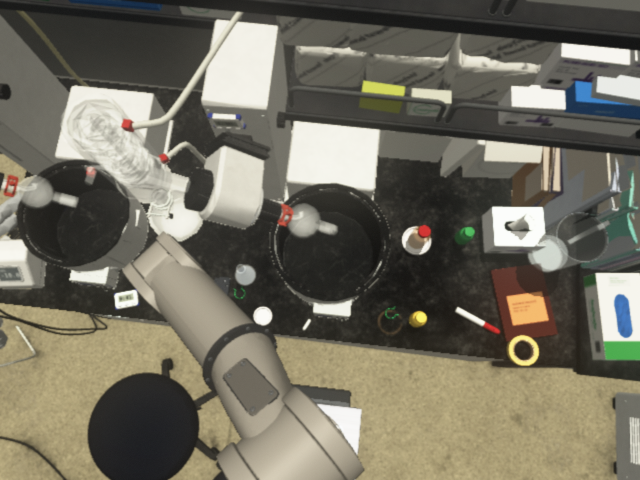

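The large bottle is centred in its saucer, red cap at (424,231). The flask at (245,274) is unmoved. Descending on the vial.

Emit:
apply_moves --pt "0.03 0 0.8" --pt "0 0 1" --pt "0 0 1" --pt "0 0 1" --pt "0 0 0.8" --pt "0 0 0.7" --pt "0 0 0.44" --pt "0 0 0" --pt "0 0 0" --roll '[0, 0, 0, 0, 0, 0, 0, 0, 0]' --grip '[-1, -1, -1, -1, -1, -1, -1, -1, -1]'

```text
time: 25.38
tool_pos: [0.3996, 0.2937, 0.0425]
orientation: [-3.141, 0.0, -0.001]
ft_force: [-0.1, -0.2, -0.1]
opening: 0.0939
grasp_force: 0.0
```

Emit:
apply_moves --pt "0 0 0" --pt "0 0 0" --pt "0 0 0" --pt "0 0 0" --pt "0 0 0" --pt "0 0 0" --pt "0 0 0" --pt "0 0 0" --pt "0 0 0" --pt "0 0 0" --roll '[0, 0, 0, 0, 0, 0, 0, 0, 0, 0]' --grip '[-0.3, 0, 0.2, 0.3, 0.4, 0.5, 0.6, 0.7, 0.8, 0.8]' --force 10

```text
time: 26.62
tool_pos: [0.3993, 0.2934, 0.042]
orientation: [-3.142, 0.0, 0.0]
ft_force: [0.3, -0.7, 0.2]
opening: 0.0268
grasp_force: 10.0
```

Emit:
apply_moves --pt "0 0 -0.4" --pt "0 0 -0.8" --pt "0 0 -0.8" --pt "0 0 -0.6" --pt "0 0 0" --pt "0.1 0.8 0" --pt "0.1 0.8 0" --pt "0.1 0.8 0" --pt "0 0 0" --roll '[0, 0.8, 0.8, 0.8, 0.8, 0, 0, 0, 0]' --grip '[0.8, 0.8, 0.8, 0.8, 0.8, 0.8, 0.8, 0.8, 0.8]'

```text
time: 27.75
tool_pos: [0.3914, 0.2309, 0.107]
orientation: [3.115, -0.405, -0.0]
ft_force: [0.1, -0.5, 0.3]
opening: 0.0266
grasp_force: 10.0
```

```bash
cat > d.py <<'E'
from h import *
s=r.observe();print(s['tool_pos'],s['ft_force'],np.round(s['joint_positions'],3),s['opening'])
R=cv2.Rodrigues(np.array(s['orientation'],float))[0]
print('units to S',(R.T@(np.array([.3765,.148,.0465])-s['tool_pos'])/.025).round(2),R.round(3).tolist())
E
python3 d.py
```

```text
[0.39139963 0.23091256 0.10696682] [ 0.11106141 -0.54959986  0.28042562] [-0.407  0.252 -0.302  2.184  0.113  0.721 -2.614] 0.026625295438778212
units to S [0.27 3.36 2.42] [[0.967, -0.256, -0.0], [-0.256, -0.967, -0.001], [-0.0, 0.001, -1.0]]
```

Emit:
apply_moves --pt "0.1 0.8 0" --pt "0.1 0.8 0" --pt "0.07 0.8 0" --pt "0 0.6 0" --pt "0 0.36 0" --pt "0 0 0" --pt "0 0 0" --roll '[0, 0, 0, 0, 0, 0, 0]' --grip '[0.8, 0.8, 0.8, 0.8, 0.8, 0.8, 0.8]'

```text
time: 28.62
tool_pos: [0.3769, 0.1511, 0.1071]
orientation: [-3.116, 0.401, -0.0]
ft_force: [0.6, 0.1, 0.1]
opening: 0.0266
grasp_force: 10.0
```

```bash
python3 d.py
```

```text
[0.37686529 0.15106478 0.10710688] [0.63069333 0.068504   0.14090338] [-0.287  0.176 -0.274  2.284  0.074  0.689 -2.441] 0.026565837102115228
units to S [0.02 0.12 2.42] [[0.967, -0.253, 0.0], [-0.253, -0.967, 0.0], [0.0, -0.0, -1.0]]
```

Emit:
apply_moves --pt "0 0.1 0.4" --pt "0 0 0.5" --pt "0 0 0.5" --pt "0 0 0.3" --pt "0 0 0" --pt "0 0 0" --roll '[0, 0, 0, 0, 0, 0]' --grip '[0.8, 0.8, 0.8, 0.8, 0.8, 0.8]'

```text
time: 29.38
tool_pos: [0.3761, 0.1482, 0.0647]
orientation: [-3.116, 0.401, -0.0]
ft_force: [0.4, 0.1, 0.2]
opening: 0.0263
grasp_force: 10.0
```

```bash
python3 d.py; python3 -c "
from h import *
f=grab('side');cv2.imwrite('pics/s7.png',cv2.resize(f['color'][270:400,290:450],None,fx=4,fy=4)[...,::-1])"
```

```text
[0.37609895 0.14819774 0.06466092] [0.35281294 0.09455791 0.23442779] [-0.301  0.256 -0.26   2.318  0.119  0.579 -2.479] 0.02632140683893488
units to S [0.02 0.   0.73] [[0.967, -0.253, 0.0], [-0.253, -0.967, 0.0], [0.0, -0.0, -1.0]]
```

View pics/s7.png

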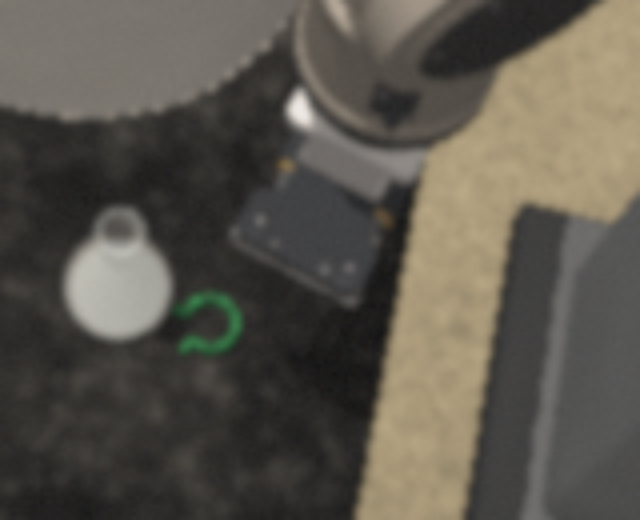

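The gripper is over the small saucer and clear of the flask (at the left of the crop). Lowering and releasing.

Emit:
apply_moves --pt "0.02 0 0.4" --pt "0 0 0.3" --pt "0 0 0.04" --pt "0 0 0" --pt "0 0 0" --roll '[0, 0, 0, 0, 0]' --grip '[0.8, 0.8, 0.8, 0.8, 0.8]'

```text
time: 30.05
tool_pos: [0.3763, 0.1479, 0.0458]
orientation: [3.116, -0.401, -0.001]
ft_force: [0.0, -0.6, -0.9]
opening: 0.0266
grasp_force: 10.0
```

```bash
python3 d.py
```

```text
[0.37632842 0.14788498 0.045773  ] [ 0.01336387 -0.57049522 -0.87460947] [-0.312  0.296 -0.249  2.328  0.142  0.531 -2.5  ] 0.02664217498728254
units to S [ 0.01 -0.01 -0.03] [[0.967, -0.253, -0.0], [-0.253, -0.967, -0.0], [-0.0, 0.0, -1.0]]
```

Emit:
apply_moves --pt "0 0 0" --pt "0 0 0" --pt "0 0 0" --pt "0 0 0" --pt "0 0 0" --pt "0 0 0" --pt "0 0 0" --pt "0 0 0" --roll '[0, 0, 0, 0, 0, 0, 0, 0]' --grip '[0.3, 0.2, 0, -0.2, -0.4, -0.4, -0.4, -0.4]'

```text
time: 31.05
tool_pos: [0.3765, 0.148, 0.046]
orientation: [-3.116, 0.401, -0.0]
ft_force: [0.5, 0.0, 0.3]
opening: 0.066
grasp_force: 0.0
```

Emit:
apply_moves --pt "0 0 -0.4" --pt "0 0 -0.8" --pt "0 0 -1" --pt "0 0 -1" --pt "0 0 -1" --pt "0 0 -1" --pt "0 -0.8 -1" --pt "0 -1 -1" --pt "0 -1 0" --pt "0 -1 0" --roll '[0, 0, 0, 0, 0, 0, -0.5, -0.8, -0.8, -0.8]' --grip '[-0.4, -0.4, -0.4, -0.4, -0.4, -0.4, -0.4, -0.4, -0.4, -0.4]'

```text
time: 32.3
tool_pos: [0.3928, 0.2424, 0.226]
orientation: [-3.141, 0.033, -0.0]
ft_force: [-1.1, -0.1, -1.0]
opening: 0.0657
grasp_force: 0.0
```

Run:
```python
from h import *
s=r.observe();print(s['time'],s['tool_pos'],s['ft_force'],np.round(s['joint_positions'],3))
for n in('top','side'):
  f=grab(n);W=cloud(f);save(f,n+'8.png')
  for cx,cy,h in((.439,.422,.089),(.3765,.148,.065),(.65,-.28,.119),(.492,.217,.105)):
    m=(np.hypot(W[...,0]-cx,W[...,1]-cy)<.025)&(W[...,2]>h-.012)&(W[...,2]<h+.012); t=W[m]
    print(n,h,len(t),t.mean(0).round(4) if len(t) else '')
```

```text
32.3 [0.39277238 0.24235208 0.22595613] [-1.09364555 -0.1052296  -0.97801901] [-0.351  0.099 -0.361  2.053  0.042  0.996 -2.325]
top 0.089 0 
top 0.065 60 [0.3774 0.1478 0.0639]
top 0.119 121 [ 0.6497 -0.2781  0.1178]
top 0.105 39 [0.4921 0.2172 0.1029]
side 0.089 185 [0.4415 0.4249 0.0882]
side 0.065 0 
side 0.119 128 [ 0.651  -0.2731  0.1167]
side 0.105 71 [0.492  0.2174 0.1024]
```

View pics/side8.png

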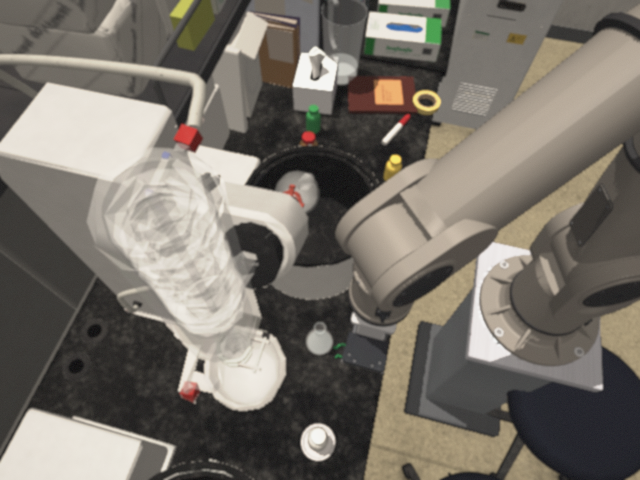

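View pics/top8.png

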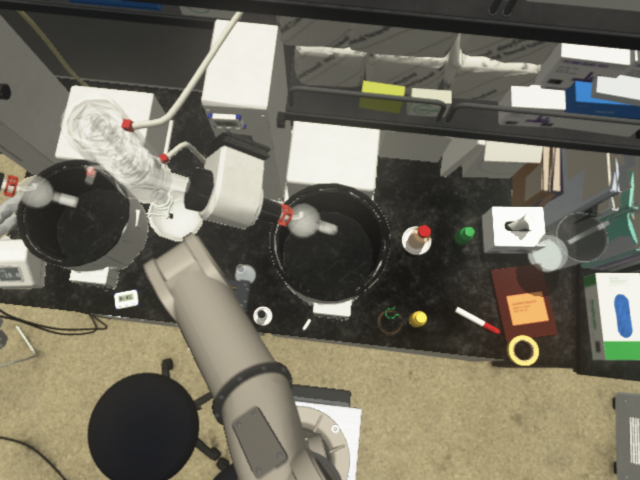

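The side view shows the middle bottle standing in its saucer at (317,437). The top view shows the vial in the small saucer at (263,315) and the large bottle in its own at (418,238). The flask at (245,274) is unmoved and the gripper touches nothing.

Emit:
apply_moves --pt "0 0 0" --pt "0 0 0" --pt "0 0 0" --roll '[0, 0, 0]' --grip '[-0.4, -0.4, -0.4]'

```text
time: 32.78
tool_pos: [0.3929, 0.2408, 0.2259]
orientation: [3.141, -0.039, -0.0]
ft_force: [-0.1, 0.7, 0.0]
opening: 0.0655
grasp_force: 0.0
```

```bash
python3 -c "
from h import *
print(r.finish_job())"
```

```text
the job is handed in; nothing more can be done
None
```

I put all three bottles upright in their matching saucers, left the flask where it stood, and handed the job in at about 33 s; the final camera check confirmed the placings, but no verdict was returned.

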